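# Close the spare port of a degassing chamber with its tapered plug

### The arm

A 7-joint arm with a two-finger parallel gripper is mounted at the origin on the work surface; the furniture and walls round the work are solid. World frame = base frame: x ahead of the robot, y to its left, z up, the work surface at z = 0. Lengths are in m, angles in rad, forces in N, time in s.
With the tool pointing down it reaches from about 0.425 to 0.875 m from the base axis. Payload 4.7 kg.
Tool frame: the origin (TCP) lies midway between the tips of the shut fingers; the grasp point (between the pads) lies 19 mm behind it; x points along the fingers, z is the direction in which the jaws open and shut, and the axes are right-handed (so a half turn about x gives the same grasp; the last joint's range is limited). The gripper opens to 87 mm and grips with 3 to 60 N. Pads are 19 mm wide; open, the fingers measure 117 mm over their backs; the gripper's body (75 mm by 190 mm) begins 51 mm behind the grasp point.
Start: joints at [1.161, 0.321, -0.07, 1.45, 0.023, 1.371, -0.057], TCP at [0.267, -0.593, 0.223] pointing down, gripper open.
Joint ranges: [-2.86, 2.86], [-0.3, 2.09], [-1.38, 1.24], [0.06, 2.45], [-1.56, 4.7], [0.09, 2.05], [-2.69, 2.69]. Speed limits (rad/s): [2.57, 2.57, 3.14, 3.14, 3.14, 3.14, 3.14].

### API

Orientations are given as a rotation vector (axis times angle).
In Python, from bench import ctrl gives the robot as it stands.
- The arm moves only by the shell command python3 -m pendant 'ROWS' [OPENING] [FORCE]. ROWS is JSON, a list of rows, each an object with "travel": the shift along the tool's x, y, z in m, a list of three; "twist": the turn about the tool's x in rad. In form: [{"travel": [x, y, z], "twist": twist}, ...]. A call has 1 to 10 rows; each row is the pose to reach, as a shift and turn from the pose measured when the call began, along the tool's axes at that moment; what a row does not reach only later rows make up. A row lasts 1/8 s, in which the tool goes at most 62.5 mm and 10.7 degrees, less where a joint would pass 70% of its speed; a pose out of reach is approached as far as the arm can. A call with a gripper value outside its range is refused whole. OPENING is the opening, from -1 (shut) to 1 (fully open), so that 0 is half open, set as the call begins (- or left out, the last holds). The fingers move at their own pace and stop on an object; FORCE is the grip in N (left out, the last holds). Time passes only in rows, so rows that repeat a pose let the fingers close. It gives the time, the measured TCP pose, the force and the opening at its end, in the units of the state.
- ctrl.get_state(): the state, without advancing time (a new reading comes with each control period).
- ctrl.get_image(name): name is "side" or "top" or "wrist"; returns the picture (384x512x3 uint8, red, green, blue); there is no depth.
- ctrl.camera_model(name): a dict with "K" (3x3 intrinsics, pixels), "rvec" (rotation vector, rad) and "tvec" (3), from world to camera coordinates, as OpenCV has them; the wrist camera has in their place "T_tool_cam" (4x4, takes a point from camera to tool coordinates, whose origin is the TCP and whose axes are the tool frame's). Camera axes: x right, y down, z forward; pixel columns grow to the right and rows downward; lengths in m; the calibration is good to about 2 mm. A picture is of the moment at which its call begins: read the wrist's pose just before it. camera_model takes no time and is no camera call.
- ctrl.close_job(): hands the job in, once; it reports no verdict.
The state is a dict: "time": time; "joint_positions": joint angles; "qd": joint speeds; "joint_torque": joint torques, N m; "position": TCP position; "tool_rot": TCP orientation; "ft_force": force on the tool from outside, world axes, zero at the start; "torque": the same for the moment, N m; "grip_width": opening from 0.0 (shut) to 1.0 (fully open).
Only numpy, scipy, OpenCV 4.12 (cv2) and the standard library are available. Lean on these libraries where they do the work, as an engineer would, in place of code of your own. Each camera call takes 0.05 s, during which the arm holds its last target.

### The job

The tapered brass plug in the lid of the resin degassing chamber has only been started by hand. Take the square T-key out of the wooden bench block, set it fully into the plug's socket and turn the plug clockwise until it goes properly snug, about 0.4 N m on the key; do not force it past that, because a tapered plug has no stop and a hard turn cracks the clear lid. Then stand the key back in its hole in the block, without knocking the lid fittings or the things lying around.

Things in the scene. Friction and masses are not known exactly. Their poses are not given: they have to be found in the camera images.
- plug: Brass tapered pipe plug, 32 mm across, standing about 6 mm proud of the boss in the middle of the clear lid. Origin: centre of its top face, on the screw axis; z up; x and y lie square to the sides of its socket: a square hole open at the top, 18.5 mm wide, 14 mm deep. Clockwise from above tightens; it sinks 3.2 mm a turn and can move no other way.
- port (a point): Centre of the top of the hexagonal aluminium boss (54 mm over corners, 12 mm high) that holds the plug. Feel of the thread: runs at 0.05 N m; bites after 0.4 to 2.3 rad, differently each time; then the torque climbs about 0.25 N m per rad with no stop. Snug is 0.35 to 0.5 N m, turning slowly; below 0.3 it leaks, from 0.65 the lid cracks. It stays put when let go.
- insert: The tapered thread in the boss that the plug wedges in, hidden below the plug, fixed in the lid; origin on the screw axis, about 17 mm below the boss's top. Its height differs by fractions of a millimetre from start to start, too little to see or measure: only the torque tells where the plug bites.
- chamber: Degassing chamber: steel pot 142 mm across with a clear lid 160 mm across, its top 105 mm above the table. It does not move. On the lid a round gauge (36 mm across, top 24 mm above the lid) and a small brass valve with a blue lever (top 28 mm above the lid), both 56 mm from the middle. Origin: centre of its underside; z up.
- key_grip (a point): Steel T-key, upright in the block at the start. This is the centre of its dark cross-bar, the part to grip: 66 mm long (x), 14 mm thick (y), 16 mm high; z up. Its tip is 74 mm below. From the tip up: shank 16 mm square (sides parallel to x and y) and 36 mm long, tapered to 10 mm in its last 4 mm; round collar 36 mm across, 5 mm thick; neck 16 mm across. About 0.3 kg.
- key_tip (a point): Centre of the lower end of the key's square shank, 74 mm below key_grip.
- block: Wooden bench block, 100 x 64 mm, 42 mm high; it does not move. Origin: centre of its underside; z up. The key's hole is in its middle; near its corners are four small holes, two of them with a short steel bur that stands up to 10 mm above the block.
- block_hole (a point): Centre of the mouth of the key's hole, on the block's top: 28 mm across, 37 mm deep. The key stands in it with its collar on the block's top and its tip 36 mm below this point.
- glass_dish: Octagonal glass dish, 67 mm across, 18 mm high; origin under its centre. Leave it alone.
- cream_jar: Low white jar, 48 mm across, 24 mm high; origin under its centre. Leave it alone.
- spool_blue: Standing spool of blue thread, 51 mm across, 60 mm high; origin under its centre. Leave it alone.
Things that resemble listed ones, but are neither listed nor needed, are in the scene too. Of the things shaped like the part that bears key_grip, the bare steel one is meant. There is more than one size of the chamber; the job needs the larger.

How it is judged:
On the way, in this order (a step that is already met when the one before it is completed fails the run):
1. the key is seated in the plug's socket (z of key_tip in the frame of plug below -0.01 m and horizontal distance between key_tip and plug below 0.004 m), for 0.2 s.
2. the plug is turned snug with the key in it (contact force between plug and insert above 55 N and z of key_tip in the frame of plug below -0.008 m), for 0.2 s.
At the end, for the whole second after the job is handed in: The plug stays wedged in its thread with a seating force of 55 to 125 N (that is, it was tightened with about 0.3 to 0.6 N m), and the key stands upright (within 0.12 rad) in its hole in the block with its collar down (tip below 10 mm over the block's underside and within 10 mm of the hole's axis) (contact force between plug and insert between 55 and 125 N and z of key_tip in the frame of block below 0.01 m and horizontal distance between key_tip and block_hole below 0.01 m and angle between key_grip's own z axis and vertical below 0.12 rad and distance between key_tip and plug above 0.05 m); the robot touches nothing.
It fails at once if the plug is forced past snug (seating force above 130 N, about 0.65 N m) and the lid cracks (contact force between plug and insert above 130 N).
It fails at once if the lid or its fittings are knocked hard by the robot (over 25 N) (contact force between any of the arm, the fingers and chamber above 25 N).
It fails at once if the dish, jar or spool is pushed away by more than 30 mm (distance of any of glass_dish, cream_jar, spool_blue from where it was at the start of the episode above 0.03 m).
It also fails if it takes over 67 s, if anything falls off the work surface, if the arm or the gripper's body presses on something with over 40 N, if the wrist force passes 120 N, or if a joint passes its speed limit or range.

## Working session

There is one attempt and no reset: what is moved stays moved. The work goes in short steps, Python scripts to look and compute and a shell command to move; the robot and the scene stay as the last step left them, time stands still between calls to the robot, and variables do not carry over. Pictures are saved under pics/ and viewed, and the job is handed in when it is done.

```bash
mkdir -p pics; ls; cat > h.py <<'E'
from bench import ctrl
import numpy as np, cv2
from scipy.spatial.transform import Rotation as R
def snap(name,fn):
    s=ctrl.get_state(); im=ctrl.get_image(name); cv2.imwrite('pics/'+fn+'.png',cv2.cvtColor(im,cv2.COLOR_RGB2BGR))
    np.save('pics/'+fn+'.npy',dict(p=s['position'],r=s['tool_rot'],im=im),allow_pickle=True); return s,im
def cam(name,p=None,r=None):
    m=ctrl.camera_model(name);K=np.array(m['K'])
    if 'rvec' in m:
        Rm=R.from_rotvec(m['rvec']).as_matrix(); c=-Rm.T@np.array(m['tvec']); return K,Rm.T,c
    T=np.array(m['T_tool_cam']);Rt=R.from_rotvec(r).as_matrix()
    return K,Rt@T[:3,:3],Rt@T[:3,3]+np.array(p)
def ray(C,u,v):
    K,Rw,c=C; d=Rw@np.linalg.inv(K)@np.array([u,v,1.]); return c,d/np.linalg.norm(d)
def onz(C,u,v,z):
    c,d=ray(C,u,v); return c+d*(z-c[2])/d[2]
def proj(C,P):
    K,Rw,c=C; q=K@(Rw.T@(np.array(P)-c)); return q[:2]/q[2]
def tri(rays):
    A=np.zeros((3,3));b=np.zeros(3)
    for c,d in rays:
        M=np.eye(3)-np.outer(d,d);A+=M;b+=M@c
    x=np.linalg.solve(A,b); return x,[np.linalg.norm((np.eye(3)-np.outer(d,d))@(x-c)) for c,d in rays]
E
python3 - <<'E'
from h import *
s,_=snap('top','top0');snap('side','side0');snap('wrist','wr0')
print({k:np.round(v,3) for k,v in s.items()})
for n in ['top','side','wrist']: print(n,ctrl.camera_model(n))
E
```

```text
pics
{'time': np.float64(0.0), 'joint_positions': array([ 1.161,  0.322, -0.07 ,  1.452,  0.023,  1.371, -0.057]), 'qd': array([-0.001,  0.001,  0.   ,  0.   , -0.001,  0.   ,  0.001]), 'joint_torque': array([-0.0000e+00, -4.9130e+01, -4.0400e-01, -3.1254e+01, -6.4000e-02,
        4.4000e-02,  0.0000e+00]), 'position': array([ 0.267, -0.592,  0.221]), 'tool_rot': array([ 0.893,  1.382, -0.891]), 'ft_force': array([ 0.576, -0.65 , -1.183]), 'torque': array([ 0.045,  0.018, -0.017]), 'grip_width': np.float64(0.998)}
top {'K': array([[350.87452043,   0.        , 251.59076975],
       [  0.        , 350.87452043, 187.94649964],
       [  0.        ,   0.        ,   1.        ]]), 'rvec': array([ 2.11938205, -2.14291749,  0.24677877]), 'tvec': array([-8.58175255e-05,  3.62508771e-01,  9.69476386e-01])}
side {'K': array([[394.28004488,   0.        , 251.9928488 ],
       [  0.        , 394.28004488, 193.74180525],
       [  0.        ,   0.        ,   1.        ]]), 'rvec': array([ 2.02301774, -0.54782822,  0.35107629]), 'tvec': array([-0.30155097,  0.19140723,  0.97364479])}
wrist {'K': array([[274.53434289,   0.        , 256.70073911],
       [  0.        , 274.53434289, 190.95122999],
       [  0.        ,   0.        ,   1.        ]]), 'T_tool_cam': array([[-6.30905980e-04, -3.03601573e-01,  9.52798870e-01,
        -1.61597549e-01],
       [ 7.12814358e-04, -9.52798954e-01, -3.03601128e-01,
         8.47785304e-02],
       [ 9.99999547e-01,  4.87624947e-04,  8.17538118e-04,
         2.97834876e-04],
       [ 0.00000000e+00,  0.00000000e+00,  0.00000000e+00,
         1.00000000e+00]])}
```

View pics/top0.png

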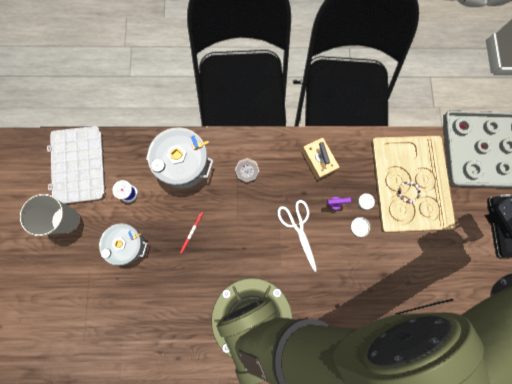

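View pics/side0.png

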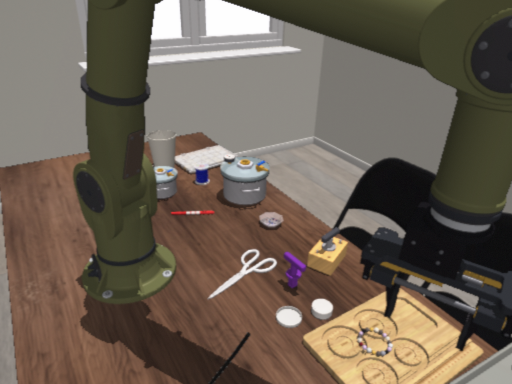

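View pics/wr0.png

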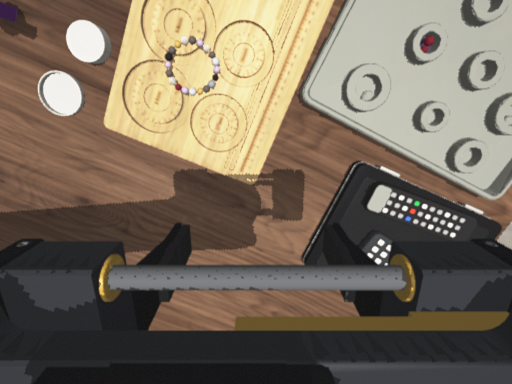

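Top view: the big chamber is at about (178,158) and the small decoy chamber at (122,244). The block with the steel/dark T-key is at (321,158) and the purple T-shaped decoy at (338,203). Side view: key (330,238), purple decoy (293,268), big chamber (245,180), small one (162,180). I choose the bare-steel key in the block and the larger chamber, and check both in a close crop.

```bash
python3 - <<'E'
from h import *
t=cv2.imread('pics/top0.png');s=cv2.imread('pics/side0.png')
f=lambda im,x,y,w,h:cv2.resize(im[y:y+h,x:x+w],(390,290),interpolation=cv2.INTER_CUBIC)
a=np.hstack([f(t,140,115,80,60+15-15),f(t,290,130,80,60)])
b=np.hstack([f(s,205,145,80,60),f(s,285,215,80,60)])
cv2.imwrite('pics/crop0.png',np.vstack([a,b]))
E
```

```text
(no output)
```

View pics/crop0.png

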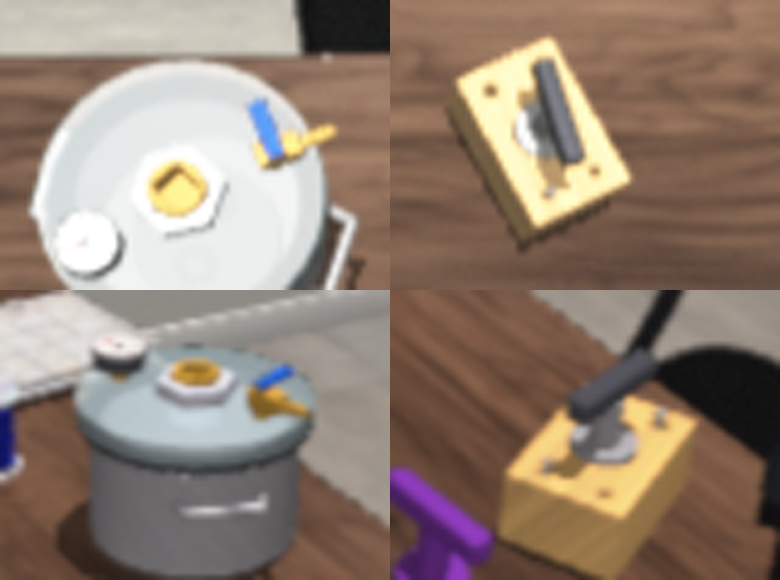

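The crop confirms it: the dark-barred steel key is upright in the block (top ≈(324.3,153.2), side ≈(330.5,234.7)), and the plug with its square socket is on the big lid (top ≈(176.5,153.7), side ≈(245,162)). The plug lies between the gauge and the blue-lever valve.

```bash
python3 - <<'E'
from h import *
T=cam('top');S=cam('side')
print('key',tri([ray(T,324.3,153.2),ray(S,330.5,234.7)]))
print('plug',tri([ray(T,176.5,153.7),ray(S,245,162)]))
def top(x,y,px): return 290+(x-390)/4.875, 130+y/4.833
a=onz(T,*top(544,65,0),.095);b=onz(T,*top(571,160,0),.095);print('bar',a,b,np.degrees(np.arctan2(*(b-a)[1::-1])),np.linalg.norm(b-a))
tool=R.from_rotvec(ctrl.get_state()['tool_rot']).as_matrix();print(tool)
for n,(u,v) in dict(dish=(247,171),jar1=(367,201),jar2=(360,227),spool=(125,190)).items():print(n,onz(T,u,v,.02))
# block top corners
for x,y in [(455,80),(550,38),(632,180),(540,230)]: print(onz(T,*top(x,y,0),.042))
# lid: gauge, valve
for x,y in [(88,240),(285,145),(335,130),(255,100)]: print('lid',onz(T,140+x/4.875,115+y/4.833,.13))
E
```

```text
key (array([ 0.45226327, -0.20884799,  0.08174553]), [np.float64(0.0011439081796719998), np.float64(0.0011439081796719831)])
plug (array([0.44009412, 0.19641966, 0.12174815]), [np.float64(0.0006718235858110422), np.float64(0.0006718235858110138)])
bar [ 0.47544623 -0.19882513  0.095     ] [ 0.41875567 -0.2111305   0.095     ] -167.7532309997017 0.05801069693829504
[[-7.21789770e-04  9.11502452e-01  4.11294004e-01]
 [ 1.30038169e-03  4.11294619e-01 -9.11501533e-01]
 [-9.99998894e-01 -1.23073290e-04 -1.48216935e-03]]
dish [0.41667005 0.00815325 0.02      ]
jar1 [ 0.32417234 -0.34140355  0.02      ]
jar2 [ 0.24868383 -0.31500568  0.02      ]
spool [0.36258908 0.35981783 0.02      ]
[ 0.48392217 -0.15744241  0.042     ]
[ 0.51049877 -0.21645569  0.042     ]
[ 0.42066502 -0.26080701  0.042     ]
[ 0.3902015  -0.20393644  0.042     ]
lid [0.4074389  0.24208681 0.13      ]
lid [0.46061167 0.13807162 0.13      ]
lid [0.46911912 0.11111391 0.13      ]
lid [0.48656704 0.15476747 0.13      ]
```

Both heights match what the text implies: bar ≈0.082 m against 0.080 expected, plug ≈0.122 m against 0.123. Next I move above the key.

```bash
python3 -m pendant '[{"travel":[0,0.05,-0.04],"twist":0.05},{"travel":[0,0.1,-0.08],"twist":0.1},{"travel":[0,0.15,-0.12],"twist":0.15},{"travel":[0,0.2,-0.16],"twist":0.21},{"travel":[0,0.24,-0.2],"twist":0.21},{"travel":[0,0.28,-0.235],"twist":0.21},{"travel":[0,0.31,-0.26],"twist":0.21},{"travel":[0,0.326,-0.273],"twist":0.21},{"travel":[0,0.326,-0.273],"twist":0.21},{"travel":[0,0.326,-0.273],"twist":0.21}]' 1
python3 - <<'E'
from h import *
s,_=snap('wrist','wr1');print({k:np.round(s[k],3) for k in ['time','joint_positions','position','torque']})
E
```

```text
time: 1.4
position: [0.4512, -0.2105, 0.2219]
tool_rot: [1.051, 1.304, -1.052]
ft_force: [0.7, 0.0, -0.3]
grip_width: 1.0
{'time': np.float64(1.4), 'joint_positions': array([ 0.745,  0.014, -0.363,  1.807,  0.005,  1.323, -0.978]), 'position': array([ 0.451, -0.21 ,  0.222]), 'torque': array([-0.005,  0.078,  0.02 ])}
```

View pics/wr1.png

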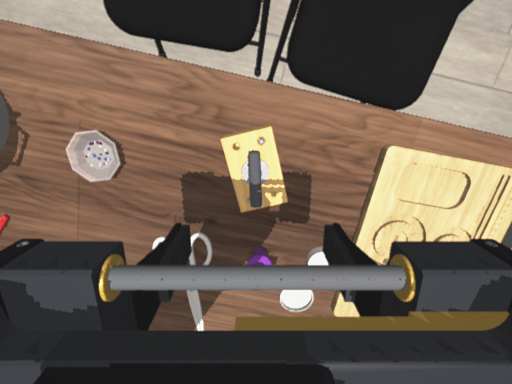

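The wrist view shows the block centred at about (254,170) and the key's bar upright at (255,179), almost vertical in the image, so the jaws will close across its thickness. I now refine the centre and yaw.

```bash
cat >> h.py <<'E'
def barrect(im,roi,thr=75):
    x,y,w,h=roi; g=im[y:y+h,x:x+w].astype(int)
    m=((g.max(2)<thr)&(g.max(2)-g.min(2)<22)).astype(np.uint8)
    m=cv2.morphologyEx(m,cv2.MORPH_OPEN,np.ones((3,3)))
    n,l,st,ce=cv2.connectedComponentsWithStats(m)
    i=1+np.argmax(st[1:,4]); c=max(cv2.findContours((l==i).astype(np.uint8),0,2)[0],key=cv2.contourArea)
    r=cv2.minAreaRect(c); return cv2.boxPoints(r)+[x,y],np.array(r[0])+[x,y],st[i,4],m
E
python3 - <<'E'
from h import *
d=np.load('pics/wr1.npy',allow_pickle=True).item();im=d['im']
bx,c,a,m=barrect(im,(225,135,60,75));print(bx,c,a)
z=im[120:220,205:305,::-1].copy();z=cv2.resize(z,(600,600),interpolation=cv2.INTER_CUBIC)
cv2.polylines(z,[((bx-[205,120])*6+3).astype(int)],True,(0,0,255),1);cv2.imwrite('pics/c1.png',z)
C=cam('wrist',d['p'],d['r']);
P=[onz(C,*p,.088) for p in bx]
print(np.round(P,4),onz(C,*c,.088))
tool=R.from_rotvec(d['r']).as_matrix();print(np.round(tool,3))
E
```

```text
[[249.66814804 184.02213287]
 [260.02212906 183.3318634 ]
 [261.52212906 205.83185577]
 [251.16814804 206.52212524]] [255.59513855 194.92699432] 218
[[ 0.4484 -0.2033  0.088 ]
 [ 0.4516 -0.2144  0.088 ]
 [ 0.4257 -0.2219  0.088 ]
 [ 0.4223 -0.2104  0.088 ]] [ 0.43716358 -0.21246873  0.088     ]
[[-0.001  0.978  0.211]
 [ 0.001  0.211 -0.978]
 [-1.    -0.001 -0.001]]
```

View pics/c1.png

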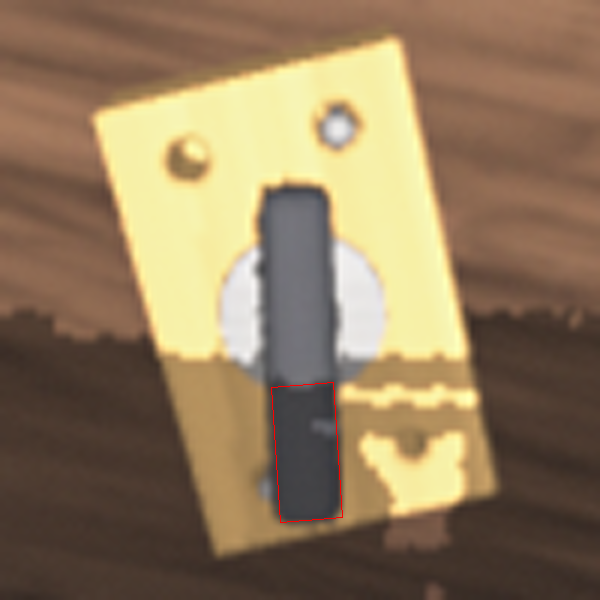

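```bash
python3 - <<'E'
from h import *
d=np.load('pics/wr1.npy',allow_pickle=True).item()
C=cam('wrist',d['p'],d['r']);f=lambda x,y:(205+x/6-.5,120+y/6-.5)
P=np.array([onz(C,*f(x,y),.088) for x,y in [(262,196),(327,194),(342,516),(280,520)]])
print(P.round(4),P.mean(0)); e1=(P[0]+P[1])/2;e2=(P[2]+P[3])/2
yaw=np.degrees(np.arctan2(*(e1-e2)[1::-1]));print('len',np.linalg.norm(e1-e2),'w',np.linalg.norm(P[0]-P[1]),'yaw',yaw)
tool=R.from_rotvec(d['r']).as_matrix();print('tooly yaw',np.degrees(np.arctan2(tool[1,1],tool[0,1])))
T=cam('top');S=cam('side')
c=P.mean(0); 
u=f(302,356); print('tri',tri([ray(C,*u),ray(T,324.3,153.2)]),tri([ray(C,*u),ray(S,330.5,234.7)]))
print('collar',onz(C,*f(302,312),.047))
bl=np.array([onz(C,*f(x,y),.042) for x,y in [(95,112),(398,40),(497,490),(218,555)]]);print(bl.round(4),bl.mean(0))
t=tool.T@(c-d['p']);print('tool delta',t)
E
```

```text
[[ 0.4831 -0.1944  0.088 ]
 [ 0.4859 -0.2057  0.088 ]
 [ 0.4261 -0.2218  0.088 ]
 [ 0.4228 -0.2104  0.088 ]] [ 0.45447468 -0.20806635  0.088     ]
len 0.062217698783551115 w 0.011712756915579978 yaw 14.919852904433967
tooly yaw 12.166154026540754
tri (array([ 0.45255944, -0.2086743 ,  0.07784855]), [np.float64(0.000534612866995859), np.float64(0.0005346128669958481)]) (array([ 0.45389985, -0.20823717,  0.08133959]), [np.float64(0.0003169952498228004), np.float64(0.000316995249822936)])
collar [ 0.453847   -0.20771248  0.047     ]
[[ 0.4848 -0.1576  0.042 ]
 [ 0.512  -0.2151  0.042 ]
 [ 0.4224 -0.2583  0.042 ]
 [ 0.3943 -0.2013  0.042 ]] [ 0.45337198 -0.20808108  0.042     ]
tool delta [ 0.13386438  0.00382658 -0.00154106]
```

Centre (0.454, -0.208), heights 0.078–0.081 from triangulation, and the collar and block centre agree to 1 mm. The yaw needs -0.048 rad of twist. I descend, then grip.

```bash
python3 -m pendant '[{"travel":[0.03,0.002,-0.001],"twist":-0.03},{"travel":[0.065,0.003,-0.0015],"twist":-0.048},{"travel":[0.1,0.003,-0.0015],"twist":-0.048},{"travel":[0.13,0.003,-0.0015],"twist":-0.048},{"travel":[0.15,0.003,-0.0015],"twist":-0.048},{"travel":[0.158,0.003,-0.0015],"twist":-0.048},{"travel":[0.158,0.003,-0.0015],"twist":-0.048},{"travel":[0.158,0.003,-0.0015],"twist":-0.048}]' 1
python3 -m pendant '[{"travel":[0,0,0],"twist":0},{"travel":[0,0,0],"twist":0},{"travel":[0,0,0],"twist":0},{"travel":[0,0,0],"twist":0},{"travel":[0,0,0],"twist":0},{"travel":[0,0,0],"twist":0}]' -1 60
python3 - <<'E'
from h import *
s,_=snap('wrist','wr2');print({k:np.round(s[k],3) for k in ['time','joint_positions','position','ft_force','torque','grip_width']})
E
```

```text
time: 2.45
position: [0.4542, -0.2091, 0.0648]
tool_rot: [1.016, 1.321, -1.016]
ft_force: [0.0, 0.2, 0.3]
grip_width: 0.998
time: 3.2
position: [0.4542, -0.2091, 0.0648]
tool_rot: [1.017, 1.321, -1.016]
ft_force: [0.7, 0.3, -0.2]
grip_width: 0.402
{'time': np.float64(3.2), 'joint_positions': array([ 0.725,  0.167, -0.371,  1.986,  0.071,  1.001, -0.992]), 'position': array([ 0.454, -0.209,  0.065]), 'ft_force': array([ 0.708,  0.283, -0.225]), 'torque': array([0.013, 0.013, 0.005]), 'grip_width': np.float64(0.402)}
```

View pics/wr2.png

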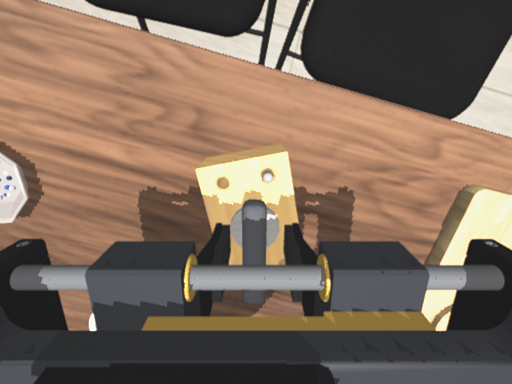

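The fingers are still closing around the bar at (255,250). I lower 3 mm so the pads centre on it.

```bash
python3 -m pendant '[{"travel":[0.003,0,0],"twist":0},{"travel":[0.0045,0,0],"twist":0},{"travel":[0.0045,0,0],"twist":0},{"travel":[0.0045,0,0],"twist":0},{"travel":[0.0045,0,0],"twist":0},{"travel":[0.0045,0,0],"twist":0}]' -1 60
python3 -m pendant '[{"travel":[0,0,0],"twist":0},{"travel":[0,0,0],"twist":0},{"travel":[0,0,0],"twist":0}]'
```

```text
time: 4.0
position: [0.454, -0.2084, 0.0607]
tool_rot: [1.017, 1.322, -1.016]
ft_force: [-2.3, 1.6, 5.3]
grip_width: 0.159
time: 4.38
position: [0.454, -0.2084, 0.0607]
tool_rot: [1.017, 1.322, -1.016]
ft_force: [-1.1, 0.7, 3.6]
grip_width: 0.164
```

Gripped: the opening is 14 mm, and the grasp point at z 0.0797 matches the bar. Lifting straight up.

```bash
python3 -m pendant '[{"travel":[-0.02,0,0],"twist":0},{"travel":[-0.05,0,0],"twist":0},{"travel":[-0.09,0,0],"twist":0},{"travel":[-0.13,0,0],"twist":0},{"travel":[-0.17,0,0],"twist":0},{"travel":[-0.19,0,0],"twist":0},{"travel":[-0.19,0,0],"twist":0}]'
python3 - <<'E'
from h import *
s=ctrl.get_state();print({k:np.round(s[k],3) for k in ['time','joint_positions','position','ft_force','torque','grip_width']})
tool=R.from_rotvec(s['tool_rot']).as_matrix();print(tool.round(4))
for x in [(0.44,.1964),(.40,.16),(.40,.19)]: print(x,(tool.T@(np.array([*x,.25])-s['position'])).round(4))
E
```

```text
time: 5.25
position: [0.4547, -0.209, 0.2513]
tool_rot: [1.017, 1.32, -1.016]
ft_force: [-0.6, -0.1, -4.0]
grip_width: 0.161
{'time': np.float64(5.25), 'joint_positions': array([ 7.470e-01,  3.000e-03, -3.680e-01,  1.759e+00,  1.000e-03,
        1.379e+00, -9.330e-01]), 'position': array([ 0.455, -0.209,  0.251]), 'ft_force': array([-0.561, -0.094, -4.045]), 'torque': array([ 0.011, -0.013, -0.024]), 'grip_width': np.float64(0.161)}
[[ 9.000e-04  9.666e-01  2.561e-01]
 [-0.000e+00  2.561e-01 -9.666e-01]
 [-1.000e+00  9.000e-04  3.000e-04]]
(0.44, 0.1964) [ 0.0012  0.0896 -0.3956]
(0.4, 0.16) [ 0.0012  0.0417 -0.3707]
(0.4, 0.19) [ 0.0012  0.0493 -0.3997]
```

```bash
python3 -m pendant '[{"travel":[0,0.01,-0.04],"twist":-0.18},{"travel":[0,0.02,-0.085],"twist":-0.36},{"travel":[0,0.03,-0.13],"twist":-0.54},{"travel":[0,0.04,-0.175],"twist":-0.72},{"travel":[0,0.05,-0.22],"twist":-0.9},{"travel":[0,0.06,-0.265],"twist":-1.08},{"travel":[0,0.07,-0.31],"twist":-1.26},{"travel":[0,0.08,-0.355],"twist":-1.44},{"travel":[0,0.087,-0.385],"twist":-1.62},{"travel":[0.001,0.09,-0.3956],"twist":-1.8}]'
python3 - <<'E'
from h import *
s,_=snap('wrist','wr3');print({k:np.round(s[k],3) for k in ['time','joint_positions','position','ft_force','torque','grip_width']})
E
```

```text
time: 6.5
position: [0.4387, 0.1987, 0.2482]
tool_rot: [-0.39, 1.537, 0.391]
ft_force: [0.2, -1.3, -4.3]
grip_width: 0.16
{'time': np.float64(6.5), 'joint_positions': array([ 0.31 , -0.031, -0.765,  1.79 , -0.023,  1.376,  0.048]), 'position': array([0.439, 0.199, 0.248]), 'ft_force': array([ 0.171, -1.3  , -4.283]), 'torque': array([-0.056, -0.106,  0.023]), 'grip_width': np.float64(0.16)}
```

View pics/wr3.png

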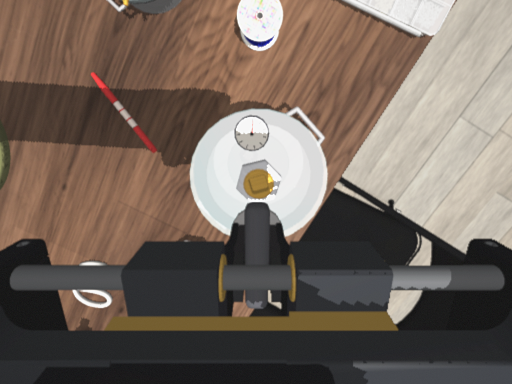

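The wrist view shows the plug at (258,184), unobscured, with the gauge at (252,132) and the key in the jaws at (257,240). I zoom in for the socket edges.

```bash
python3 - <<'E'
from h import *
d=np.load('pics/wr3.npy',allow_pickle=True).item();im=d['im'][155:211,228:288,::-1]
cv2.imwrite('pics/c3.png',cv2.resize(im,(600,560),interpolation=cv2.INTER_CUBIC))
E
```

```text
(no output)
```

View pics/c3.png

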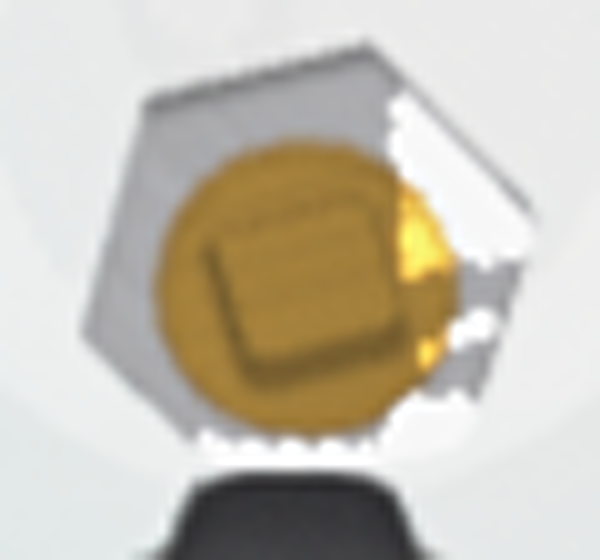

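```bash
python3 - <<'E'
from h import *
d=np.load('pics/wr3.npy',allow_pickle=True).item();C=cam('wrist',d['p'],d['r']);f=lambda x,y:(228+x/10-.5,155+y/10-.5)
P=np.array([onz(C,*f(x,y),.123) for x,y in [(206,237),(368,193),(405,340),(252,385)]])
print(P.round(4),'c',P.mean(0))
for i in range(4):
    e=P[(i+1)%4]-P[i];print(np.linalg.norm(e[:2]),np.degrees(np.arctan2(e[1],e[0]))%90)
u=f(308,286);print('disc',onz(C,*u,.123),[np.linalg.norm(onz(C,*f(157,286),.123)-onz(C,*f(458,286),.123)),np.linalg.norm(onz(C,*f(308,137),.123)-onz(C,*f(308,435),.123))])
T=cam('top');S=cam('side')
print(tri([ray(C,*u),ray(T,176.5,153.7)]),tri([ray(C,*u),ray(S,245,162)]))
tool=R.from_rotvec(d['r']).as_matrix();print(np.degrees(np.arctan2(tool[1,1],tool[0,1])))
E
```

```text
[[0.4279 0.2003 0.123 ]
 [0.4409 0.213  0.123 ]
 [0.4525 0.2005 0.123 ]
 [0.4403 0.1879 0.123 ]] c [0.44043222 0.20041482 0.123     ]
0.018141028128743207 44.25012921266035
0.01706345956636644 42.782980072849966
0.017538585561448328 45.7742474468929
0.017525194147591548 44.81167399258038
disc [0.44027241 0.20076988 0.123     ] [np.float64(0.03271377634429699), np.float64(0.03369632790963165)]
(array([0.44182028, 0.19829113, 0.11339929]), [np.float64(0.00019566114712802382), np.float64(0.000195661147128072)]) (array([0.44160046, 0.19957881, 0.12005204]), [np.float64(0.0009893536209383228), np.float64(0.000989353620938302)])
118.54396321887023
```

```bash
python3 -m pendant '[{"travel":[0,0,0],"twist":-0.18},{"travel":[0,0,0],"twist":-0.36},{"travel":[0,0,0],"twist":-0.55},{"travel":[0,0,0],"twist":-0.74},{"travel":[0,0,0],"twist":-0.92},{"travel":[0,0,0],"twist":-1.11},{"travel":[0,0,0],"twist":-1.29},{"travel":[0,0,0],"twist":-1.48},{"travel":[0,0,0],"twist":-1.66},{"travel":[0,0,0],"twist":-1.848}]'
python3 -m pendant '[{"travel":[0,0,0],"twist":0},{"travel":[0,0,0],"twist":0}]' >/dev/null
python3 - <<'E'
from h import *
s,im=snap('wrist','wr4');print({k:np.round(s[k],3) for k in ['time','joint_positions','position','ft_force','torque','grip_width']})
tool=R.from_rotvec(s['tool_rot']).as_matrix();print(np.degrees(np.arctan2(tool[1,1],tool[0,1])))
C=cam('wrist',s['position'],s['tool_rot']);q=proj(C,[.4405,.2004,.123]).astype(int);print(q)
a,b=q[1]-28,q[0]-30;print(a,b)
z=im[a:a+56,b:b+60,::-1];w=im[100:220,170:340,::-1]
cv2.imwrite('pics/c4.png',cv2.resize(z,(600,560),interpolation=cv2.INTER_CUBIC))
E
```

```text
time: 7.8
position: [0.438, 0.198, 0.2461]
tool_rot: [-1.754, 0.733, 1.763]
ft_force: [-0.4, 0.1, -4.3]
grip_width: 0.16
{'time': np.float64(8.05), 'joint_positions': array([ 0.274, -0.029, -0.729,  1.796, -0.022,  1.374,  1.899]), 'position': array([0.437, 0.197, 0.245]), 'ft_force': array([-0.188, -0.693, -3.561]), 'torque': array([ 0.157, -0.105,  0.051]), 'grip_width': np.float64(0.162)}
-135.41272746680704
[256 189]
161 226
```

View pics/c4.png

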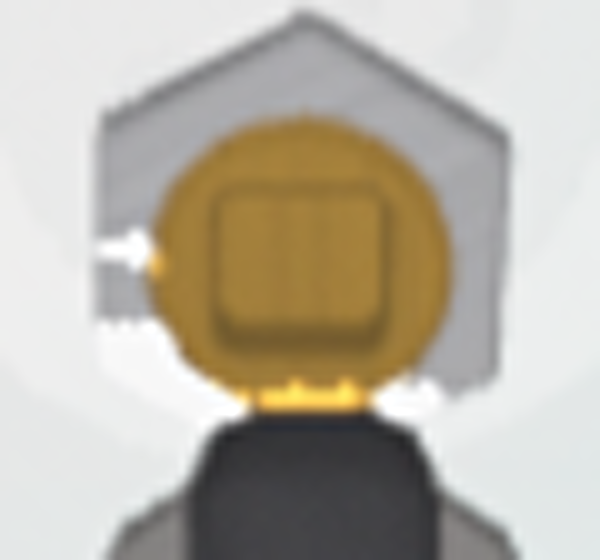

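The socket is now square to the image, spanning (213–387, 185–345) in the crop, with the disc centred near (302,262). I compute its position and the move.

```bash
python3 - <<'E'
from h import *
d=np.load('pics/wr4.npy',allow_pickle=True).item();C=cam('wrist',d['p'],d['r']);f=lambda x,y:(226+x/10-.5,161+y/10-.5)
P=np.array([onz(C,*f(x,y),.123) for x,y in [(213,183),(388,183),(386,347),(215,347)]])
print(P.round(4),'c',P.mean(0))
for i in range(4):
    e=P[(i+1)%4]-P[i];print(np.linalg.norm(e[:2]),np.degrees(np.arctan2(e[1],e[0]))%90)
d3=np.load('pics/wr3.npy',allow_pickle=True).item();C3=cam('wrist',d3['p'],d3['r'])
c4=f(301,263);print('disc',onz(C,*c4,.123));print(tri([ray(C,*c4),ray(C3,228+30.3,155+28.2)]))
print('bar tip px ->', [onz(C,*f(x,420),.19+.0) for x in (200,440)])
tool=R.from_rotvec(d['r']).as_matrix();print(tool.round(4))
print('delta tool',tool.T@(np.array([.4403,.1995,.2])-d['p']))
E
python3 - <<'E'
from h import *
snap('side','side4')
im=cv2.imread('pics/side4.png')[60:240,150:390];cv2.imwrite('pics/c4s.png',cv2.resize(im,(800,600),interpolation=cv2.INTER_CUBIC))
E
```

```text
[[0.4399 0.1846 0.123 ]
 [0.4267 0.1979 0.123 ]
 [0.4399 0.2109 0.123 ]
 [0.453  0.1976 0.123 ]] c [0.43986709 0.19773298 0.123     ]
0.01871541414531267 44.57028540912299
0.018475363666067265 44.42594405404323
0.018632295822739627 44.55646750782956
0.018470847740117882 44.68374015260238
disc [0.4396081  0.19755211 0.123     ]
(array([0.44015093, 0.1986012 , 0.11822588]), [np.float64(0.0004646903378648019), np.float64(0.0004646903378647483)])
bar tip px -> [array([0.44114966, 0.18718164, 0.19      ]), array([0.4270125 , 0.20154256, 0.19      ])]
[[-7.000e-03 -7.122e-01 -7.020e-01]
 [-5.000e-04 -7.020e-01  7.122e-01]
 [-1.000e+00  5.400e-03  4.500e-03]]
delta tool [ 0.0449497  -0.0037817  -0.00061235]
```

View pics/c4s.png

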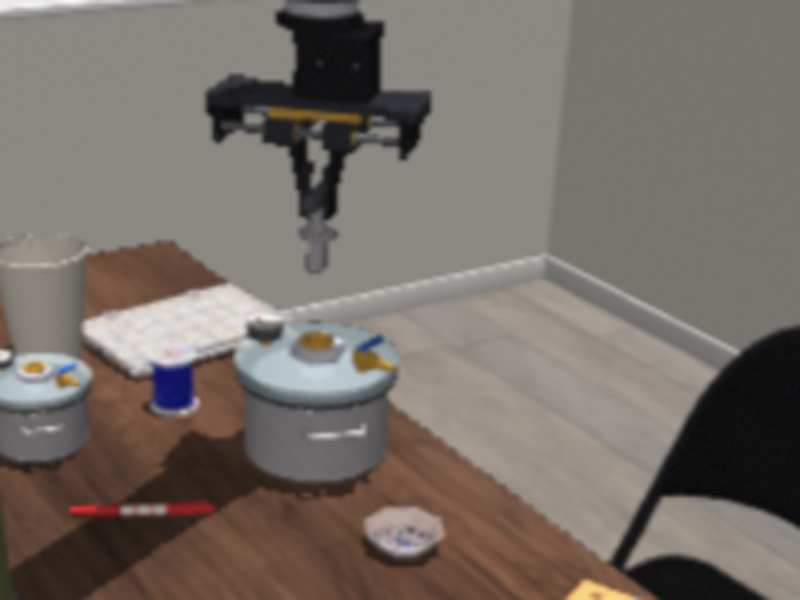

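View pics/wr4.png

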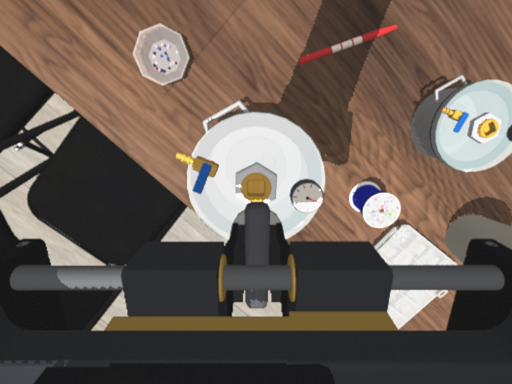

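The key hangs straight, and the two wrist views together give the plug at ≈(0.441,0.199). Allowing for the key's offset in the jaws, the TCP target is (0.4402,0.1981). I go down to just above the mouth.

```bash
cat >> h.py <<'E'
def to(x,y,z):
    s=ctrl.get_state();t=R.from_rotvec(s['tool_rot']).as_matrix()
    print({k:np.round(s[k],4) for k in ['time','position','ft_force','torque','grip_width']}, 'j7',s['joint_positions'][6].round(3))
    print('yaw',np.degrees(np.arctan2(t[1,1],t[0,1])).round(2),'toolx',t[:,0].round(4),'delta',(t.T@(np.array([x,y,z])-s['position'])).round(4))
E
python3 -c "
from h import *
to(.4402,.1981,.188)"
```

```text
{'time': np.float64(8.15), 'position': array([0.4378, 0.1977, 0.2456]), 'ft_force': array([-0.0842,  0.4495, -3.2464]), 'torque': array([ 0.1642, -0.035 , -0.0068]), 'grip_width': np.float64(0.161)} j7 1.901
yaw -135.31 toolx [-5.9e-03 -1.0e-04 -1.0e+00] delta [ 0.0576 -0.0022 -0.0016]
```

```bash
python3 -m pendant '[{"travel":[0.015,-0.001,-0.001],"twist":0},{"travel":[0.035,-0.002,-0.0015],"twist":0},{"travel":[0.05,-0.0022,-0.0016],"twist":0},{"travel":[0.057,-0.0022,-0.0016],"twist":0},{"travel":[0.057,-0.0022,-0.0016],"twist":0},{"travel":[0.057,-0.0022,-0.0016],"twist":0}]'
python3 -c "
from h import *
to(.4402,.1981,.164)
s,im=snap('wrist','wr5')
cv2.imwrite('pics/c5.png',cv2.resize(im[140:240,190:323,::-1],(798,600),interpolation=cv2.INTER_CUBIC))
snap('side','side5')
im=cv2.imread('pics/side5.png')[110:185,200:300];cv2.imwrite('pics/c5s.png',cv2.resize(im,(800,600),interpolation=cv2.INTER_CUBIC))
"
```

```text
time: 8.9
position: [0.4406, 0.1984, 0.1892]
tool_rot: [-1.753, 0.735, 1.761]
ft_force: [0.7, -0.4, -3.2]
grip_width: 0.159
{'time': np.float64(8.9), 'position': array([0.4406, 0.1984, 0.1892]), 'ft_force': array([ 0.7392, -0.3733, -3.1661]), 'torque': array([ 0.1734, -0.0865, -0.0324]), 'grip_width': np.float64(0.159)} j7 1.871
yaw -135.31 toolx [-4.8e-03  2.0e-04 -1.0e+00] delta [ 0.0252  0.0004 -0.    ]
```

View pics/c5.png

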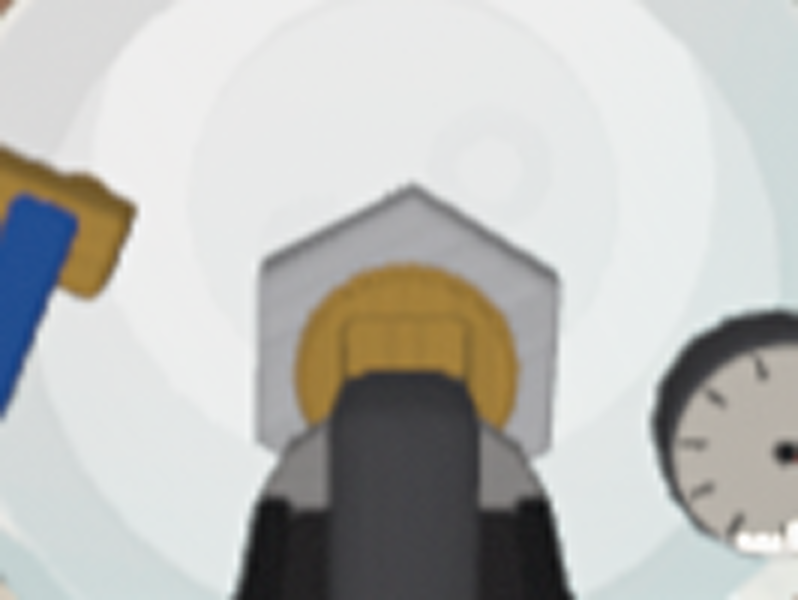

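View pics/c5s.png

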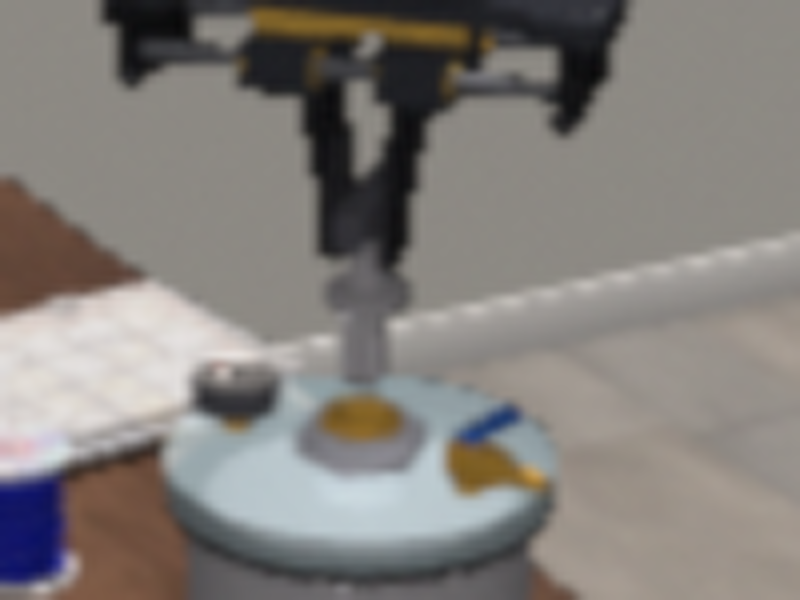

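The tip is directly above the socket: bar centre x≈405 against socket 407 in the crop. Next I lower gently into it.

```bash
python3 -m pendant '[{"travel":[0.004,0.0002,0],"twist":0},{"travel":[0.008,0.0004,0],"twist":0},{"travel":[0.012,0.0004,0],"twist":0},{"travel":[0.016,0.0004,0],"twist":0},{"travel":[0.02,0.0004,0],"twist":0},{"travel":[0.02,0.0004,0],"twist":0}]'
python3 -c "
from h import *
to(.4402,.1981,.164)"
```

```text
time: 9.75
position: [0.44, 0.198, 0.1688]
tool_rot: [-1.752, 0.735, 1.762]
ft_force: [1.2, -0.2, -3.6]
grip_width: 0.163
{'time': np.float64(9.75), 'position': array([0.44  , 0.198 , 0.1688]), 'ft_force': array([ 1.2012, -0.2164, -3.6046]), 'torque': array([ 0.148 , -0.0348, -0.0262]), 'grip_width': np.float64(0.1627)} j7 1.859
yaw -135.31 toolx [-0.0054  0.     -1.    ] delta [ 0.0048 -0.0003 -0.0001]
```

```bash
python3 -m pendant '[{"travel":[0.002,0,0],"twist":0},{"travel":[0.004,0,0],"twist":0},{"travel":[0.0055,0,0],"twist":0},{"travel":[0.0055,0,0],"twist":0}]'
python3 -c "
from h import *
to(.4402,.1981,.164)"
```

```text
time: 10.25
position: [0.4401, 0.198, 0.1635]
tool_rot: [-1.752, 0.735, 1.762]
ft_force: [-0.1, -0.8, -2.3]
grip_width: 0.165
{'time': np.float64(10.25), 'position': array([0.4401, 0.198 , 0.1635]), 'ft_force': array([-0.1011, -0.8083, -2.2813]), 'torque': array([ 0.1607,  0.0368, -0.0399]), 'grip_width': np.float64(0.1648)} j7 1.856
yaw -135.31 toolx [-5.2e-03  1.0e-04 -1.0e+00] delta [-0.0005 -0.0001 -0.0001]
```

The key is seated about 13 mm deep and almost without contact force. Now turn clockwise in steps, watching the torque about z (baseline ≈ -0.03).

```bash
python3 -m pendant '[{"travel":[0.0005,0,0],"twist":0.06},{"travel":[0.0006,0,0],"twist":0.12},{"travel":[0.0007,0,0],"twist":0.18},{"travel":[0.0008,0,0],"twist":0.24},{"travel":[0.0008,0,0],"twist":0.30},{"travel":[0.0008,0,0],"twist":0.36},{"travel":[0.0009,0,0],"twist":0.42},{"travel":[0.0009,0,0],"twist":0.48},{"travel":[0.0009,0,0],"twist":0.53}]'
python3 -c "
from h import *
to(.4402,.1981,.163)"
```

```text
time: 11.38
position: [0.4399, 0.1987, 0.1633]
tool_rot: [-1.387, 1.084, 1.395]
ft_force: [-1.5, 0.1, 0.3]
grip_width: 0.163
{'time': np.float64(11.375), 'position': array([0.4399, 0.1987, 0.1633]), 'ft_force': array([-1.5388,  0.0837,  0.2803]), 'torque': array([0.2483, 0.3512, 0.0896]), 'grip_width': np.float64(0.1633)} j7 1.324
yaw -165.75 toolx [-5.2e-03  7.0e-04 -1.0e+00] delta [ 0.0003 -0.0002 -0.0007]
```

```bash
cat >> h.py <<'E'
def rd(n=5):
    t=[];F=[]
    for i in range(n):
        s=ctrl.get_state();t.append(s['torque']);F.append(s['ft_force']);ctrl.get_image('wrist')
    t=np.array(t);r=R.from_rotvec(s['tool_rot']).as_matrix()
    print('T',t.mean(0).round(3),'sd',t.std(0).round(3),'along toolx',(t.mean(0)@r[:,0]).round(3),'F',np.mean(F,0).round(1),'t',s['time'].round(2),'p',s['position'].round(4),'j7',s['joint_positions'][6].round(3),'yaw',np.degrees(np.arctan2(r[1,1],r[0,1])).round(2),'gw',round(float(s['grip_width']),3))
E
python3 -c "
from h import *
rd(6)"
```

```text
Traceback (most recent call last):
  File "h.py", line 40, in rd
    print('T',t.mean(0).round(3),'sd',t.std(0).round(3),'along toolx',(t.mean(0)@r[:,0]).round(3),'F',np.mean(F,0).round(1),'t',s['time'].round(2),'p',s['position'].round(4),'j7',s['joint_positions'][6].round(3),'yaw',np.degrees(np.arctan2(r[1,1],r[0,1])).round(2),'gw',round(float(s['grip_width']),3))
                                                                                                                                ^^^^^^^^^^^^^^^
AttributeError: 'float' object has no attribute 'round'
```

```bash
sed -i "s/s\['time'\].round(2)/round(float(s['time']),2)/" h.py; sed -i "s/\['joint_positions'\]\[6\].round(3)/['joint_positions'][6]/" h.py
python3 -c "
from h import *
rd(5)"
python3 -m pendant '[{"travel":[0.0004,0,0],"twist":0.05},{"travel":[0.0004,0,0],"twist":0.1},{"travel":[0.0005,0,0],"twist":0.15},{"travel":[0.0005,0,0],"twist":0.2}]'
python3 -c "
from h import *
rd(5)"
```

```text
T [0.451 0.546 0.048] sd [0.012 0.047 0.018] along toolx -0.049 F [-2.8  1.2  4.9] t 11.88 p [0.4402 0.1986 0.1631] j7 1.3260269994280474 yaw -165.65 gw 0.16
time: 12.42
position: [0.4403, 0.1987, 0.1631]
tool_rot: [-1.243, 1.188, 1.249]
ft_force: [-2.8, 0.2, 4.5]
grip_width: 0.161
T [0.281 0.551 0.025] sd [0.035 0.027 0.018] along toolx -0.026 F [-2.7  0.6  5. ] t 12.62 p [0.4404 0.1987 0.1631] j7 1.126167381578325 yaw -177.1 gw 0.162
```

Free-running torque so far (≈0.06 above baseline). Continuing in short steps.

```bash
python3 -m pendant '[{"travel":[-0.0003,0,0],"twist":0.07},{"travel":[-0.0003,0,0],"twist":0.14},{"travel":[-0.0003,0,0],"twist":0.21},{"travel":[-0.0003,0,0],"twist":0.28},{"travel":[-0.0002,0,0],"twist":0.35},{"travel":[-0.0002,0,0],"twist":0.4}]'
python3 -c "
from h import *
rd(4)"
```

```text
time: 13.42
position: [0.4402, 0.1988, 0.163]
tool_rot: [-0.945, 1.358, 0.951]
ft_force: [-1.7, 1.5, 0.6]
grip_width: 0.16
T [0.47  0.344 0.044] sd [0.038 0.029 0.008] along toolx -0.046 F [-2.3  1.3  1. ] t 13.57 p [0.4402 0.1988 0.163 ] j7 0.7278469850711519 yaw 160.05 gw 0.159
```

```bash
python3 -m pendant '[{"travel":[0,0,0],"twist":0.07},{"travel":[0,0,0],"twist":0.14},{"travel":[0.0001,0,0],"twist":0.21},{"travel":[0.0001,0,0],"twist":0.28},{"travel":[0.0002,0,0],"twist":0.35},{"travel":[0.0002,0,0],"twist":0.4}]'
python3 -c "
from h import *
rd(4)"
```

```text
time: 14.38
position: [0.4403, 0.199, 0.1628]
tool_rot: [-0.64, 1.477, 0.645]
ft_force: [-2.1, 1.9, 1.5]
grip_width: 0.158
T [0.528 0.317 0.042] sd [0.035 0.027 0.014] along toolx -0.044 F [-1.8  2.   1.4] t 14.53 p [0.4403 0.199  0.1628] j7 0.32976918610313394 yaw 137.23 gw 0.158
```

```bash
python3 -m pendant '[{"travel":[0,0,0],"twist":0.07},{"travel":[0,0,0],"twist":0.14},{"travel":[0.0001,0,0],"twist":0.21},{"travel":[0.0001,0,0],"twist":0.28},{"travel":[0.0002,0,0],"twist":0.35},{"travel":[0.0002,0,0],"twist":0.4}]'
python3 -c "
from h import *
rd(4)"
```

```text
time: 15.32
position: [0.4404, 0.1992, 0.1628]
tool_rot: [-0.331, 1.549, 0.335]
ft_force: [-2.5, 1.2, 1.8]
grip_width: 0.162
T [0.557 0.3   0.141] sd [0.004 0.04  0.008] along toolx -0.143 F [-1.9  1.9  1.7] t 15.47 p [0.4404 0.1992 0.1628] j7 -0.06820673023742722 yaw 114.4 gw 0.164
```

It has bitten (0.14 N m). I continue slowly to verify the slope of about 0.25 N m/rad.

```bash
python3 -m pendant '[{"travel":[0,0,0],"twist":0.05},{"travel":[0,0,0],"twist":0.1},{"travel":[0.0001,0,0],"twist":0.15},{"travel":[0.0001,0,0],"twist":0.2},{"travel":[0.0001,0,0],"twist":0.25},{"travel":[0.0001,0,0],"twist":0.3},{"travel":[0.0002,0,0],"twist":0.35},{"travel":[0.0002,0,0],"twist":0.4}]'
python3 -c "
from h import *
rd(4)"
```

```text
time: 16.52
position: [0.4406, 0.1993, 0.1628]
tool_rot: [-0.019, 1.574, 0.022]
ft_force: [-1.1, 1.6, 2.2]
grip_width: 0.158
T [0.518 0.301 0.254] sd [0.013 0.022 0.026] along toolx -0.255 F [-1.4  1.6  2.4] t 16.68 p [0.4406 0.1993 0.1627] j7 -0.46615529911007864 yaw 91.59 gw 0.159
```

```bash
python3 -m pendant '[{"travel":[0,0,0],"twist":0.04},{"travel":[0,0,0],"twist":0.08},{"travel":[0.0001,0,0],"twist":0.12},{"travel":[0.0001,0,0],"twist":0.16},{"travel":[0.0001,0,0],"twist":0.2},{"travel":[0.0001,0,0],"twist":0.25},{"travel":[0.0002,0,0],"twist":0.3}]'
python3 -c "
from h import *
rd(6)"
```

```text
time: 17.6
position: [0.4408, 0.1994, 0.1627]
tool_rot: [0.215, 1.563, -0.213]
ft_force: [-1.8, 1.0, 3.9]
grip_width: 0.164
T [0.465 0.296 0.303] sd [0.029 0.014 0.032] along toolx -0.304 F [-1.6  1.8  3.4] t 17.85 p [0.4408 0.1993 0.1627] j7 -0.7646291785615269 yaw 74.47 gw 0.158
```

```bash
python3 -m pendant '[{"travel":[0,0,0],"twist":0.04},{"travel":[0,0,0],"twist":0.08},{"travel":[0.0001,0,0],"twist":0.12},{"travel":[0.0001,0,0],"twist":0.16},{"travel":[0.0001,0,0],"twist":0.2},{"travel":[0.0001,0,0],"twist":0.25},{"travel":[0.0001,0,0],"twist":0.3}]'
python3 -c "
from h import *
rd(6)"
```

```text
time: 18.77
position: [0.441, 0.1993, 0.1627]
tool_rot: [0.449, 1.527, -0.447]
ft_force: [-1.4, 1.8, 3.3]
grip_width: 0.161
T [0.404 0.2   0.378] sd [0.036 0.043 0.041] along toolx -0.378 F [-1.   1.7  3.4] t 19.02 p [0.441  0.1993 0.1627] j7 -1.0634674805704265 yaw 57.33 gw 0.166
```

```bash
python3 -m pendant '[{"travel":[0,0,0],"twist":0.03},{"travel":[0,0,0],"twist":0.06},{"travel":[0,0,0],"twist":0.09},{"travel":[0,0,0],"twist":0.12},{"travel":[0,0,0],"twist":0.15},{"travel":[0,0,0],"twist":0.17}]'
python3 -c "
from h import *
rd(8)"
```

```text
time: 19.82
position: [0.441, 0.1992, 0.1627]
tool_rot: [0.581, 1.495, -0.58]
ft_force: [-0.7, 1.7, 1.9]
grip_width: 0.166
T [0.352 0.083 0.463] sd [0.031 0.021 0.026] along toolx -0.464 F [-0.7  1.3  2.5] t 20.18 p [0.441  0.1992 0.1627] j7 -1.2334458010524625 yaw 47.57 gw 0.161
```

Torque reads about 0.46, and the line through all readings gives about 0.43, so it is snug. I back off within the socket's play, then lift out.

```bash
python3 -m pendant '[{"travel":[0,0,0],"twist":-0.05},{"travel":[0,0,0],"twist":-0.1},{"travel":[0,0,0],"twist":-0.13},{"travel":[0,0,0],"twist":-0.13}]'
python3 -c "
from h import *
rd(4)"
```

```text
time: 20.72
position: [0.441, 0.1993, 0.1627]
tool_rot: [0.48, 1.52, -0.478]
ft_force: [-0.8, 1.6, 2.1]
grip_width: 0.16
T [0.61  0.143 0.035] sd [0.063 0.027 0.029] along toolx -0.036 F [-0.6  1.7  2.4] t 20.88 p [0.441  0.1993 0.1627] j7 -1.104203284101707 yaw 54.99 gw 0.159
```

The torque fell to about 0 with no reverse torque. Lifting out.

```bash
python3 -m pendant '[{"travel":[-0.004,0,0],"twist":0},{"travel":[-0.01,0,0],"twist":0},{"travel":[-0.018,0,0],"twist":0},{"travel":[-0.03,0,0],"twist":0},{"travel":[-0.05,0,0],"twist":0},{"travel":[-0.075,0,0],"twist":0},{"travel":[-0.088,0,0],"twist":0},{"travel":[-0.09,0,0],"twist":0}]'
python3 -c "
from h import *
rd(2)
to(.453,-.2085,.25)
s,im=snap('wrist','wr6');snap('side','side6')
im=cv2.imread('pics/side6.png')[60:240,150:390];cv2.imwrite('pics/c6s.png',cv2.resize(im,(800,600),interpolation=cv2.INTER_CUBIC))"
```

```text
time: 21.92
position: [0.4416, 0.1992, 0.2536]
tool_rot: [0.48, 1.519, -0.477]
ft_force: [1.0, 0.5, -4.0]
grip_width: 0.161
T [-0.024 -0.051 -0.005] sd [0.009 0.011 0.021] along toolx 0.005 F [ 0.2  0.3 -4.1] t 21.98 p [0.4413 0.199  0.253 ] j7 -1.0642183172839426 yaw 54.99 gw 0.158
{'time': np.float64(22.025), 'position': array([0.441 , 0.1989, 0.2523]), 'ft_force': array([ 0.009 , -0.5146, -4.1141]), 'torque': array([ 0.0049, -0.0183,  0.0002]), 'grip_width': np.float64(0.1616)} j7 -1.0642294780161554
yaw 54.99 toolx [-0.0032  0.0016 -1.    ] delta [ 0.0016 -0.3268  0.2436]
```

View pics/c6s.png

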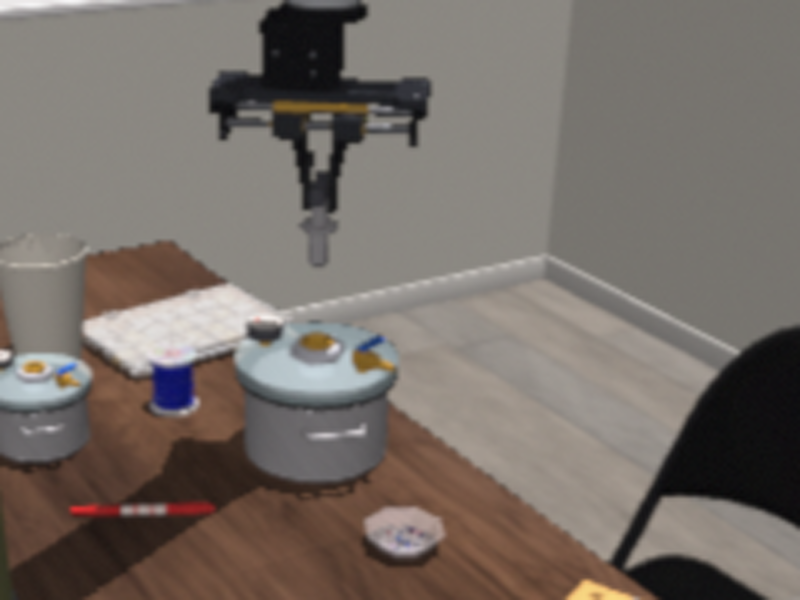

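View pics/wr6.png

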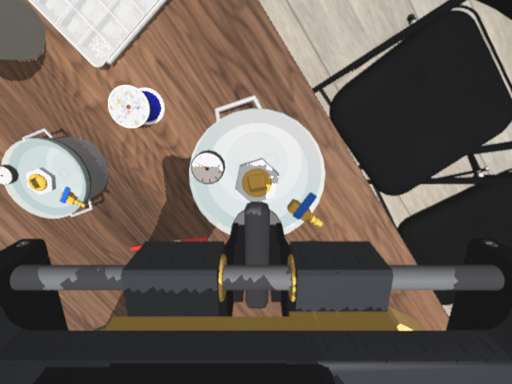

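The key is out and still upright in the jaws, and the free torque reads ≈0, so the final torque was about 0.45 N m. Returning to the block at the original yaw.

```bash
python3 -m pendant '[{"travel":[0,-0.025,0.018],"twist":0.06},{"travel":[0,-0.06,0.045],"twist":0.14},{"travel":[0,-0.1,0.075],"twist":0.23},{"travel":[0,-0.145,0.108],"twist":0.32},{"travel":[0,-0.19,0.142],"twist":0.41},{"travel":[0,-0.235,0.176],"twist":0.5},{"travel":[0,-0.275,0.206],"twist":0.6},{"travel":[0,-0.305,0.229],"twist":0.7},{"travel":[0.0015,-0.326,0.2443],"twist":0.7},{"travel":[0.0015,-0.326,0.2443],"twist":0.7}]'
python3 -m pendant '[{"travel":[0,0,0],"twist":0},{"travel":[0,0,0],"twist":0}]' > /dev/null
python3 -c "
from h import *
to(.454,-.2084,.062)
s,im=snap('wrist','wr7')
cv2.imwrite('pics/c7.png',cv2.resize(im[120:240,176:336,::-1],(800,600),interpolation=cv2.INTER_CUBIC))"
```

```text
time: 23.38
position: [0.4528, -0.2109, 0.2487]
tool_rot: [1.019, 1.325, -1.023]
ft_force: [-0.6, 0.2, -3.6]
grip_width: 0.159
{'time': np.float64(23.625), 'position': array([ 0.4529, -0.21  ,  0.2486]), 'ft_force': array([-0.5943, -0.5473, -3.5761]), 'torque': array([ 0.0275, -0.0059, -0.0595]), 'grip_width': np.float64(0.1569)} j7 -0.9345078518793737
yaw 14.62 toolx [-0.0063  0.0023 -1.    ] delta [ 0.1865  0.0025 -0.0006]
```

View pics/c7.png

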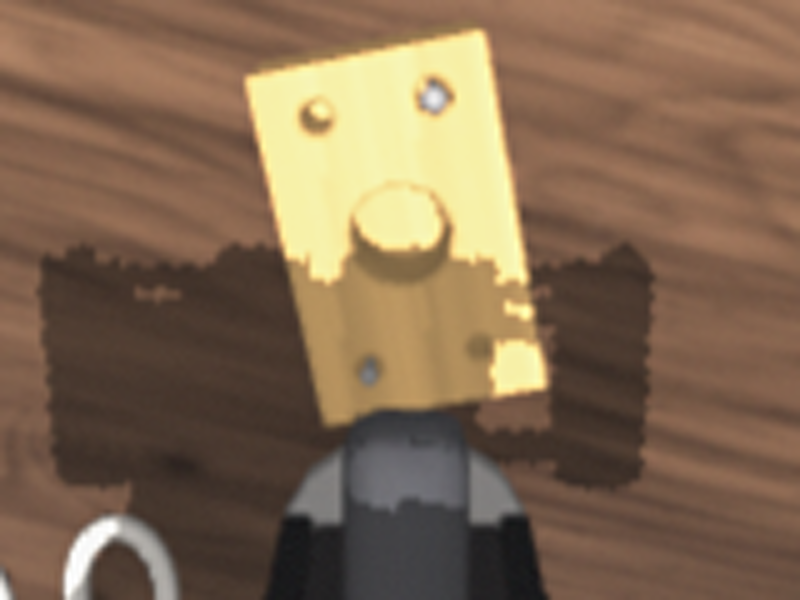

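The wrist view shows the empty hole at crop (400,230), clear, with the key held square in front.

```bash
python3 -c "
from h import *
d=np.load('pics/wr7.npy',allow_pickle=True).item();C=cam('wrist',d['p'],d['r'])
print(onz(C,176+80-.5,120+232/5-.5,.042))
print('L/R/T/B',[onz(C,176+x/5-.5,120+y/5-.5,.042).round(4) for x,y in [(351,232),(451,232),(401,183),(401,283)]])
to(.4542,-.2083,.1)"
python3 -m pendant '[{"travel":[0.02,0.001,-0.0003],"twist":0},{"travel":[0.05,0.002,-0.0006],"twist":0},{"travel":[0.08,0.0025,-0.0006],"twist":0},{"travel":[0.11,0.0025,-0.0006],"twist":0},{"travel":[0.135,0.0025,-0.0006],"twist":0},{"travel":[0.143,0.0025,-0.0006],"twist":0},{"travel":[0.143,0.0025,-0.0006],"twist":0},{"travel":[0.143,0.0025,-0.0006],"twist":0}]'
python3 -c "
from h import *
to(.4542,-.2083,.061)
snap('side','side7');s,im=snap('wrist','wr8')
a=cv2.imread('pics/side7.png')[180:270,280:400];a=cv2.resize(a,(400,300),interpolation=cv2.INTER_CUBIC)
b=cv2.resize(im[150:270,176:336,::-1],(400,300));cv2.imwrite('pics/c8.png',np.hstack([a,b]))"
```

```text
[ 0.45468432 -0.20747078  0.042     ]
L/R/T/B [array([ 0.4513, -0.1945,  0.042 ]), array([ 0.4582, -0.221 ,  0.042 ]), array([ 0.4679, -0.2043,  0.042 ]), array([ 0.4408, -0.2114,  0.042 ])]
{'time': np.float64(23.675), 'position': array([ 0.453 , -0.2099,  0.2486]), 'ft_force': array([-0.1055, -0.1449, -2.8064]), 'torque': array([ 0.0393, -0.0074, -0.0632]), 'grip_width': np.float64(0.1635)} j7 -0.9343817624327045
yaw 14.64 toolx [-0.006   0.0023 -1.    ] delta [ 0.1486  0.0024 -0.0007]
time: 24.68
position: [0.4554, -0.2087, 0.107]
tool_rot: [1.018, 1.323, -1.021]
ft_force: [-0.1, 1.1, -3.1]
grip_width: 0.161
{'time': np.float64(24.675), 'position': array([ 0.4554, -0.2087,  0.107 ]), 'ft_force': array([-0.1363,  1.1137, -3.1298]), 'torque': array([ 0.0093, -0.003 , -0.0196]), 'grip_width': np.float64(0.1614)} j7 -0.9619010966355726
yaw 14.65 toolx [-0.0039  0.0012 -1.    ] delta [ 0.046  -0.0009 -0.0006]
```

View pics/c8.png

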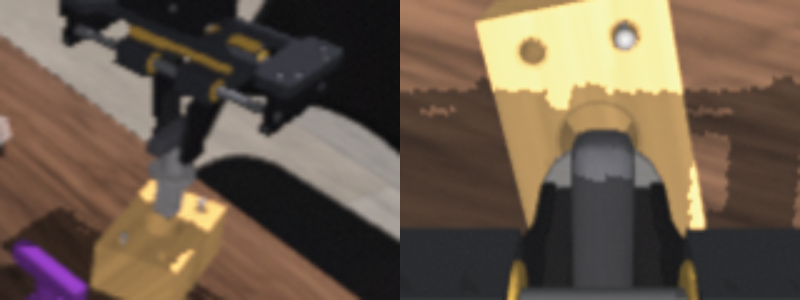

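The tip is centred over the hole, so I lower it with the last few millimetres slow.

```bash
python3 -m pendant '[{"travel":[0.006,-0.0009,-0.0006],"twist":0},{"travel":[0.014,-0.0009,-0.0006],"twist":0},{"travel":[0.022,-0.0009,-0.0006],"twist":0},{"travel":[0.03,-0.0009,-0.0006],"twist":0},{"travel":[0.037,-0.0009,-0.0006],"twist":0},{"travel":[0.042,-0.0009,-0.0006],"twist":0},{"travel":[0.044,-0.0009,-0.0006],"twist":0},{"travel":[0.044,-0.0009,-0.0006],"twist":0}]'
python3 -c "
from h import *
to(.4542,-.2083,.061)"
```

```text
time: 25.78
position: [0.454, -0.2083, 0.0628]
tool_rot: [1.018, 1.323, -1.021]
ft_force: [0.3, -0.4, -2.5]
grip_width: 0.158
{'time': np.float64(25.775), 'position': array([ 0.454 , -0.2083,  0.0628]), 'ft_force': array([ 0.3207, -0.3871, -2.4731]), 'torque': array([ 0.0086, -0.01  ,  0.024 ]), 'grip_width': np.float64(0.1575)} j7 -0.973667166031781
yaw 14.64 toolx [-0.0041  0.0013 -1.    ] delta [0.0018 0.0002 0.    ]
```

```bash
python3 -m pendant '[{"travel":[0.001,0,0],"twist":0},{"travel":[0.002,0,0],"twist":0},{"travel":[0.0025,0,0],"twist":0},{"travel":[0.0025,0,0],"twist":0}]'
python3 -c "
from h import *
to(.4542,-.2083,.061)"
```

```text
time: 26.28
position: [0.4541, -0.2084, 0.0608]
tool_rot: [1.018, 1.323, -1.021]
ft_force: [-1.6, 0.8, 0.4]
grip_width: 0.161
{'time': np.float64(26.275), 'position': array([ 0.4541, -0.2084,  0.0608]), 'ft_force': array([-1.5897,  0.7754,  0.4179]), 'torque': array([0.1217, 0.3036, 0.002 ]), 'grip_width': np.float64(0.1613)} j7 -0.9744114116058441
yaw 14.64 toolx [-0.0039  0.0011 -1.    ] delta [-0.0002  0.0001 -0.0001]
```

The collar is down: the load came off at the original height of 0.0608. Releasing.

```bash
python3 -m pendant '[{"travel":[0,0,0],"twist":0},{"travel":[0,0,0],"twist":0},{"travel":[0,0,0],"twist":0},{"travel":[0,0,0],"twist":0},{"travel":[0,0,0],"twist":0},{"travel":[0,0,0],"twist":0},{"travel":[0,0,0],"twist":0},{"travel":[0,0,0],"twist":0}]' 1 10
python3 -m pendant '[{"travel":[0,0,0],"twist":0},{"travel":[-0.02,0,0],"twist":0},{"travel":[-0.05,0,0],"twist":0},{"travel":[-0.09,0,0],"twist":0},{"travel":[-0.13,0,0],"twist":0},{"travel":[-0.16,0,0],"twist":0},{"travel":[-0.16,0,0],"twist":0},{"travel":[-0.16,0,0],"twist":0}]'
python3 -c "
from h import *
to(.4542,-.2083,.2)
snap('side','side9');s,im=snap('wrist','wr9');snap('top','top9')
a=cv2.imread('pics/side9.png')[180:285,270:410];a=cv2.resize(a,(400,300),interpolation=cv2.INTER_CUBIC)
b=cv2.resize(im[110:230,176:336,::-1],(400,300));c=cv2.imread('pics/side9.png')[130:220,190:310];c=cv2.resize(c,(400,300));d=cv2.resize(cv2.imread('pics/top9.png')[:280],(400,300))
cv2.imwrite('pics/c9.png',np.vstack([np.hstack([a,b]),np.hstack([c,d])]))"
```

```text
time: 27.28
position: [0.4541, -0.2084, 0.0608]
tool_rot: [1.018, 1.323, -1.021]
ft_force: [1.1, 0.5, 0.2]
grip_width: 0.963
time: 28.28
position: [0.4542, -0.2084, 0.2198]
tool_rot: [1.018, 1.324, -1.021]
ft_force: [-0.5, 0.2, -0.3]
grip_width: 0.999
{'time': np.float64(28.275), 'position': array([ 0.4542, -0.2084,  0.2198]), 'ft_force': array([-0.5039,  0.1504, -0.3386]), 'torque': array([ 0.0007, -0.0551,  0.0002]), 'grip_width': np.float64(0.9995)} j7 -0.9414386503009932
yaw 14.64 toolx [-0.0051  0.0016 -1.    ] delta [ 0.0198  0.0001 -0.    ]
```

View pics/c9.png

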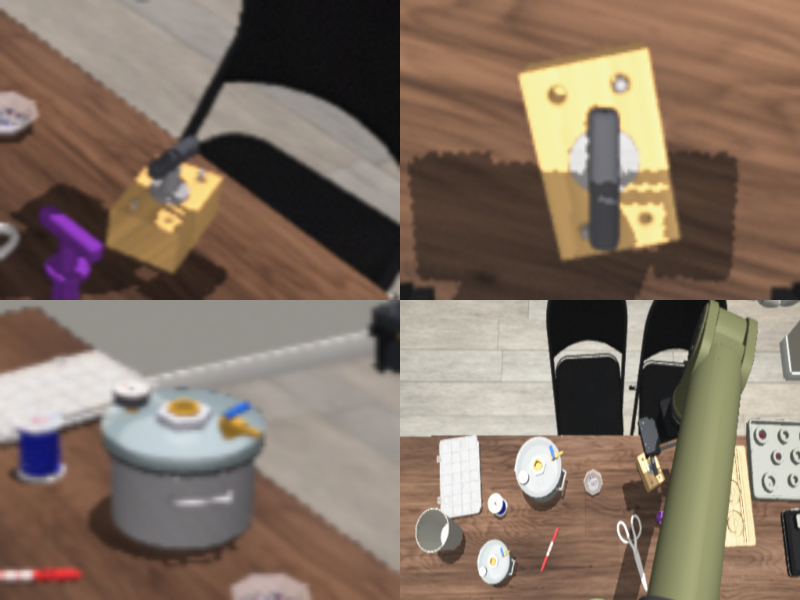

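The key stands upright with its collar on the block (wrist crop (603,165)). The plug is in place on the lid, the dish, spool and lid fittings have not moved, and the gripper is clear. Handing in.

```bash
python3 -c "
from h import *
print(ctrl.close_job())"
```

```text
the job is handed in; nothing more can be done
None
```

I tightened the plug to about 0.45 N m, stood the key back in its hole in the block, and handed the job in at about 28 s of the 67 s allowed. `close_job` gives no verdict, so these are my own readings.

- **Turning the plug:** The steel key went about 13 mm deep into the larger chamber's plug. I turned it about 2.9 rad clockwise. It ran free at about 0.045 N m, bit after about 1.5 to 1.9 rad, then climbed at about 0.25 N m per rad.
- **Final torque:** The last reading was 0.46 N m, and a line through all the readings gives about 0.43; both are inside the 0.35 to 0.5 snug range. I backed off within the socket's play without reverse torque, and the reading after lifting out was about 0.
- **Key in the block:** The load came off at the height where I had first gripped the key. The last pictures show it upright with its collar on the block.
- **Surroundings:** The plug is in place and the lid fittings, dish and spool look unmoved. The arm hid the white jar in the last overhead picture, so I did not check it again; the arm never worked near it. The gripper is open and clear, with about zero force.
- **Disagreement:** The camera estimates of the plug's position differed by up to 4 mm. The two wrist views were 3 mm apart, and the top and side cameras were up to 4 mm from them. I allowed for the likely calibration offset, and the key went in without measurable contact force.

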